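# Sort loose hardware into the stacking bins of its kind

## Robot

A 7-joint arm with a two-finger parallel gripper is mounted at the origin on the work surface. World frame = base frame: x ahead of the robot, y to its left, z up, the work surface at z = 0. Lengths are in m, angles in rad, forces in N, time in s.
With the tool pointing down it reaches from about 0.425 to 0.875 m from the base axis. Payload 4.7 kg.
Tool frame: the origin (TCP) lies midway between the tips of the shut fingers; the grasp point (between the pads) lies 19 mm behind it; z points along the fingers, y is the line along which they close (so a half turn about z gives the same grasp; the last joint's range is limited). The gripper opens to 87 mm and grips with 3 to 60 N. Pads are 19 mm wide; open, the fingers measure 117 mm over their backs; the gripper's body (75 mm by 190 mm) begins 51 mm behind the grasp point.
Start: joints at [-1.267, 0.321, -0.07, 1.45, 0.023, 1.371, -0.057], TCP at [0.186, 0.623, 0.223] pointing down, gripper open.
Joint ranges: [-2.86, 2.86], [-0.3, 2.09], [-1.38, 1.24], [0.06, 2.45], [-1.56, 4.7], [0.09, 2.05], [-2.69, 2.69]. Speed limits (rad/s): [2.57, 2.57, 3.14, 3.14, 3.14, 3.14, 3.14].

## Interface

Orientations are given as a rotation vector (axis times angle).
In Python, from bench import ctrl gives the robot as it stands. The module is installed in compiled form; this text tells all that it offers.
- The arm moves only by the shell command python3 -m handwheel 'ROWS' [FORCE]. ROWS is JSON, a list of rows, each a list of 7 numbers: the finger opening in m, from 0 to 0.087, then the shift along the tool's x, y, z in m, then the turn, a rotation vector about the tool's x, y, z in degrees. A call has 1 to 12 rows; each row shifts and turns the commanded pose from where the row before left it, along the tool's axes as they then stand; what a row does not reach is not made up. A row lasts 1/8 s, in which the tool goes at most 62.5 mm and 10.7 degrees, less where a joint would pass 70% of its speed; a pose out of reach is approached as far as the arm can. A call is refused whole if a number of a shift passes 0.0625 or a number of a turn 10.7, either way. A call with a gripper value outside its range is refused whole. The fingers move at their own pace and stop on an object; FORCE is the grip in N (left out, the last holds). Time passes only in rows, so rows that do not move let the fingers close. It gives the time, the measured TCP pose, the force, the opening and the grip force at its end, in the units of the state.
- ctrl.get_state(): the state, without advancing time (a new reading comes with each control period).
- ctrl.get_image(name): name is "scene" or "top" or "wrist"; returns (picture, depth): 420x560x3 uint8, blue, green, red; 420x560 float32, m along the optical axis (not along the pixel's ray), 0 where there is no reading.
- ctrl.camera_info(name): a dict with "intrinsics" (3x3 intrinsics, pixels), "R" (3x3) and "t" (3): a world point X has camera coordinates R X + t. Camera axes: x right, y down, z forward; pixel columns grow to the right and rows downward; lengths in m; the calibration is good to about 2 mm. A picture is of the moment at which its call begins: read the wrist's pose just before it. camera_info takes no time and is no camera call; for the wrist camera it gives the pose at the moment of the call.
- ctrl.close_job(): hands the job in; it is judged then, once.
The state is a dict: "time": time; "joint_positions": joint angles; "qd": joint speeds; "joint_torque": joint torques, N m; "position": TCP position; "tool_rot": TCP orientation; "ft_force": force on the tool from outside, world axes, zero at the start; "torque": the same for the moment, N m; "grip_width": opening from 0.0 (shut) to 1.0 (fully open); "grip_force": force on a finger pad.
Only numpy, scipy, OpenCV 4.12 (cv2) and the standard library are available. Lean on these libraries where they do the work, as an engineer would, in place of code of your own. Each camera call takes 0.05 s, during which the arm holds its last target. There are 200 camera calls.

## Task

Put the loose hardware on the bench away: the castor, the hex bolt and the large and the small angle bracket each go into the bin that already holds others of the same kind and size. Set each down the way up it lies now, flat on the bin's floor in the free space in front of the ones already there, and leave the paint tin and the tape measure where they stand.

Things in the scene. Friction and masses are not known exactly. Their poses are not given: they have to be found in the camera images.
- castor: Castor standing on its plate, wheel up, any yaw: steel plate 60 (x) by 45 (y) by 4 thick; steel fork 26 (x) by 28 (y) from z 12 to 47; black wheel 40 across, 18 wide, axis along y at z 38, top at z 58 mm. Origin: centre of the plate's underside, z up. About 160 g. Grip across the fork (28 mm, along y) at z about 34.
- bolt: Thick hex bolt with its nut on, lying on flats of head and nut, any yaw. Axis = its x, 80 mm long: head (24 across flats) x -35 to -25, shank 16 thick between, nut (24 across flats) x 25 to 38, thread end at 45. Origin: on the axis midway between head and nut, 12 mm above what it lies on. About 170 g. Grip across the shank.
- big_bracket: Larger angle bracket, bare metal L, legs 62 long, 30 wide, 4 thick: one leg lies flat, the other stands up (top at z 62). Origin: centre of the flat leg's underside; x along that leg, upright leg at its -x end (x -31 to -27), y across the width, z up. About 110 g, any yaw. Grip low across the width at x about -20.
- small_bracket: Smaller angle bracket, bare metal L, legs 40 long, 20 wide, 4 thick: one leg lies flat, the other stands up (top at z 40). Origin: centre of the flat leg's underside; x along that leg, upright leg at its -x end (x -20 to -16), y across the width, z up. About 50 g, any yaw. Grip low across the width at x about -10.
- castor_bin: Blue bin, fixed, open top: 160 long (x), 130 wide (y), 60 high, walls and floor 3 mm. Origin: centre of underside; +x to its back. Low front wall (25 high, at x -80) faces the robot; sides slope up to 60 by x -30. Four alike bins in a row in any order, yaw to 5 deg. In its back: two fixed castors, wheels up, 58 tall. Floor from x -77 to +10 is free.
- bolt_bin: Blue bin, fixed, open top: 160 long (x), 130 wide (y), 60 high, walls and floor 3 mm. Origin: centre of underside; +x to its back. Low front wall (25 high, at x -80) faces the robot; sides slope up to 60 by x -30. Four alike bins in a row in any order, yaw to 5 deg. In its back: three fixed bolts with nuts lying across it, piled 45 high. Floor from x -77 to +10 is free.
- big_bracket_bin: Blue bin, fixed, open top: 160 long (x), 130 wide (y), 60 high, walls and floor 3 mm. Origin: centre of underside; +x to its back. Low front wall (25 high, at x -80) faces the robot; sides slope up to 60 by x -30. Four alike bins in a row in any order, yaw to 5 deg. In its back: three fixed large angle brackets, 62 tall. Floor from x -77 to +10 is free.
- small_bracket_bin: Blue bin, fixed, open top: 160 long (x), 130 wide (y), 60 high, walls and floor 3 mm. Origin: centre of underside; +x to its back. Low front wall (25 high, at x -80) faces the robot; sides slope up to 60 by x -30. Four alike bins in a row in any order, yaw to 5 deg. In its back: four fixed small angle brackets, 40 tall. Floor from x -77 to +10 is free.
- paint_tin: Small round paint tin, bare metal with a white band, 61 mm across, 66 high, about 250 g, standing loose amid the hardware. Origin: centre of its underside. Leave it.
- tape_measure: Black pocket tape measure standing loose on its edge, left of the middle on the robot's side: 66 (x) by 36 (y), 63 mm high, hook sticking out 10 at -x, about 300 g. Origin: centre of its underside. Leave it.
Mind the look-alikes: they are no part of the job. What is shaped like the castor but green, pink or turquoise is not meant.

How it is judged:
By the outcome, as a careful person would: the job done as asked, in the order asked, and still so for the second after the job is handed in, with the robot touching nothing.
It also fails if it takes over 120 s, if anything falls off the work surface, if the arm or the gripper's body presses on something with over 40 N, if the wrist force passes 120 N, or if a joint passes its speed limit or range.

## Working session

There is one attempt and no reset: what is moved stays moved. The work goes in short steps, Python scripts to look and compute and a shell command to move; the robot and the scene stay as the last step left them, time stands still between calls to the robot, and variables do not carry over. Pictures are saved under pics/ and viewed, at most 14 in all, crops included, and the job is handed in when it is done.

```bash
mkdir -p pics; python3 - <<'E'
from bench import ctrl
import cv2,numpy as np
for n in("scene","top"):
    im,d=ctrl.get_image(n); cv2.imwrite(f"pics/{n}0.png",im); np.savez(f"{n}0.npz",im=im,d=d)
    c=ctrl.camera_info(n); print(n,c["intrinsics"][0],(-c["R"].T@c["t"]).round(3),c["R"].round(2).tolist())
s=ctrl.get_state();print(s["position"],s["tool_rot"],s["time"])
E
```

```text
scene [412.73887821   0.         281.99662992] [0.975 0.263 0.649] [[-0.45, 0.89, -0.02], [0.65, 0.31, -0.69], [-0.61, -0.32, -0.72]]
top [387.84027333   0.         279.49592886] [0.293 0.003 1.021] [[-0.02, -1.0, -0.01], [-0.99, 0.03, -0.15], [0.15, 0.01, -0.99]]
[0.18565081 0.62240254 0.22155595] [-4.53543350e-01 -3.10855149e+00  2.73799416e-03] 0.1
```

View pics/top0.png

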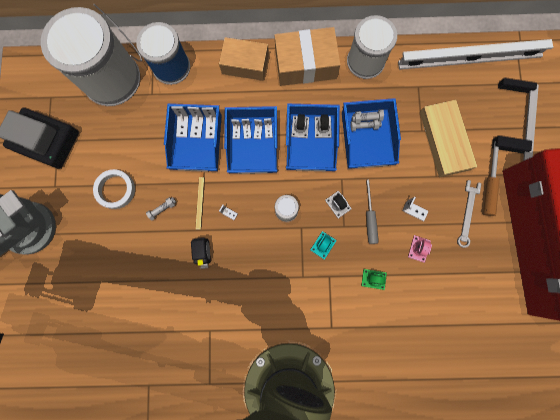

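View pics/scene0.png

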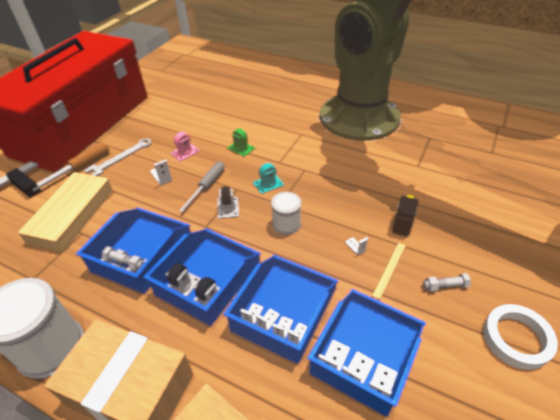

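The top view shows the bins left to right: big brackets (192,137), small brackets (251,140), castors (312,137), bolts (371,133). The loose parts are the bolt (161,208), small bracket (228,212), castor (339,203) and big bracket (416,208). The tin is at (287,207) and the tape measure at (201,251).

```bash
cat >h.py <<'E'
import cv2,numpy as np
from bench import ctrl
def cloud(d,c):
    K,R,t=np.array(c["intrinsics"]),np.array(c["R"]),np.array(c["t"])
    v,u=np.mgrid[:420,:560]; p=np.stack([(u-K[0,2])/K[0,0]*d,(v-K[1,2])/K[1,1]*d,d],-1)
    return (p-t)@R
E
python3 - <<'E'
from h import *
z=np.load("top0.npz");im,d=z["im"],z["d"];P=cloud(d,ctrl.camera_info("top"))
print("table z",np.median(P[230:300,230:300,2]))
def rect(m):
    q=P[m][:,:2].astype(np.float32);r=cv2.minAreaRect(q*1000);b=cv2.boxPoints(r);return len(q),np.round(r[0],1),np.round(r[1],1),round(r[2],1),b.round().tolist()
for n,(u0,u1,v0,v1) in dict(bolt=(142,182,192,224),small=(215,242,200,224),castor=(322,355,187,220),big=(398,434,192,225),tin=(270,304,190,226),tape=(186,216,232,272)).items():
    s=np.zeros(d.shape,bool);s[v0:v1,u0:u1]=1;h=P[...,2]
    for lo in(0.003,0.012,0.03):
        m=s&(h>lo)
        if m.sum()>5:print(n,lo,"top",h[s].max().round(3),*rect(m)[:4])
hsv=cv2.cvtColor(im,cv2.COLOR_BGR2HSV)
b=((hsv[...,0]>100)&(hsv[...,0]<130)&(hsv[...,1]>150)).astype(np.uint8);b[:95]=0
n,l,st,_=cv2.connectedComponentsWithStats(b)
for i in range(1,n):
    if st[i,4]>800: 
        m=(l==i)&(P[...,2]<0.07);print("bin",st[i],P[m][:,2].max().round(3),*rect(m))
c=[cv2.resize(im[190-0:226,a:a+60],None,fx=6,fy=6,interpolation=cv2.INTER_CUBIC) for a in(135,200,310,385)]
cv2.imwrite("pics/crop.png",np.vstack([np.hstack(c[:2]),np.hstack(c[2:])]))
E
```

```text
table z 0.0007527504850999734
bolt 0.003 top 1.021 366 [415.2 187. ] [427.3 110.2] 70.9
bolt 0.012 top 1.021 228 [400.1 173.3] [394.8  75.3] 68.7
bolt 0.03 top 1.021 6 [367.  180.4] [384.1   0. ] -112.6
small 0.003 top 1.021 186 [377.2 106.8] [253.1  84.3] 32.6
small 0.012 top 1.021 35 [372.4  88. ] [231.4  18.3] 42.5
small 0.03 top 1.021 24 [372.4  88. ] [231.4  18. ] 42.6
castor 0.003 top 1.021 424 [ 392.  -104.6] [108.  271.3] 64.2
castor 0.012 top 1.021 187 [389.8 -67.1] [ 39.9 235.3] 44.4
castor 0.03 top 1.021 168 [389.8 -67.1] [ 39.9 235.3] 44.4
big 0.003 top 1.021 330 [ 402.2 -190.3] [105.3 431.1] 15.7
big 0.012 top 1.021 77 [ 371.9 -165.1] [ 19.1 370.8] 28.0
big 0.03 top 1.021 58 [ 371.9 -165.1] [ 19.1 370.8] 28.0
tin 0.003 top 1.021 559 [398.2  -4.9] [209.5  86. ] 0.5
tin 0.012 top 1.021 494 [385.1  -2. ] [ 57.5 183.8] 88.2
tin 0.03 top 1.021 477 [385.1  -2. ] [ 57.5 183.8] 88.2
tape 0.003 top 1.021 584 [337.7 131.6] [262.9  99.3] 85.8
tape 0.012 top 1.021 479 [336.5 118.8] [235.4  74.7] 87.2
tape 0.03 top 1.021 441 [337.  118.6] [237.6  67.9] 85.3
bin [ 342   99   59   69 2947] 0.065 2932 [ 641.3 -231.1] [165.9 136.9] 3.3 [[555.0, -167.0], [562.0, -304.0], [728.0, -295.0], [720.0, -158.0]]
bin [ 164  104   57   67 2350] 0.065 2342 [644.2 239.4] [136.7 165.3] 86.4 [[557.0, 176.0], [722.0, 166.0], [731.0, 302.0], [566.0, 313.0]]
bin [ 286  104   53   67 2572] 0.065 2566 [635.1 -74.9] [134.2 165.5] 87.1 [[549.0, -138.0], [714.0, -146.0], [721.0, -12.0], [556.0, -4.0]]
bin [ 225  107   52   66 2696] 0.066 2687 [633.   83.9] [133.8 165.3] 89.5 [[550.0, 18.0], [715.0, 16.0], [716.0, 150.0], [551.0, 151.0]]
```

View pics/crop.png

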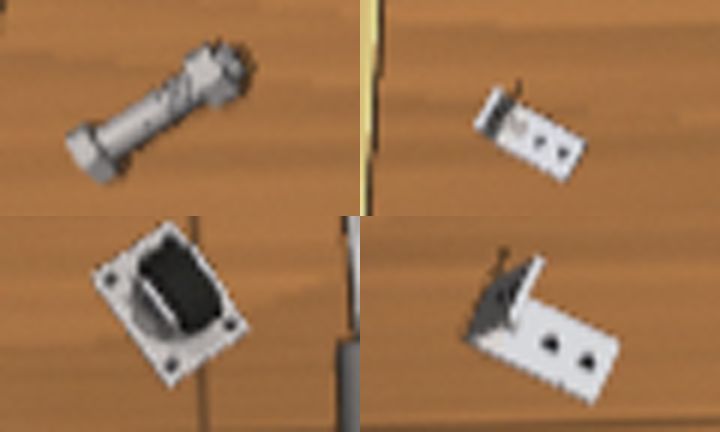

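The crop shows the bolt's nut at upper right. The small bracket's upright is at upper left with its leg to the lower right. The castor plate is turned about 40°, and the big bracket's upright is at its left end.

```bash
python3 - <<'E'
from h import *
z=np.load("top0.npz");im,d=z["im"],z["d"];P=cloud(d,ctrl.camera_info("top"));h=P[...,2];g=d>0
for n,(u0,u1,v0,v1) in dict(bolt=(142,182,192,224),small=(215,242,200,224),castor=(322,355,187,220),big=(398,434,192,225),tin=(270,304,190,226),tape=(186,216,232,272)).items():
    s=np.zeros(d.shape,bool);s[v0:v1,u0:u1]=1;s&=g
    for lo,hi in((.003,.009),(.003,.1),(.012,.1),(.03,.1)):
        m=s&(h>lo)&(h<hi)
        if m.sum()>5:
            q=P[m][:,:2].astype(np.float32)*1000;r=cv2.minAreaRect(q)
            print(n,lo,hi,"top",h[s].max().round(3),len(q),np.round(r[0],1),np.round(r[1],1),round(r[2],1),cv2.boxPoints(r).round().tolist())
    if n in("small","big","castor"):
        sp=P[s&(h>.003)&(h<.009)].mean(0);up=P[s&(h>.03)].mean(0);print("  low",sp.round(3),"high",up.round(3))
c=ctrl.camera_info("wrist");s=ctrl.get_state();from scipy.spatial.transform import Rotation as R
print("tool axes",R.from_rotvec(s["tool_rot"]).as_matrix().round(3).tolist(),(R.from_rotvec(s["tool_rot"]).as_matrix().T@((-c["R"].T@c["t"])-s["position"])).round(3))
E
```

```text
bolt 0.003 0.009 top 0.03 128 [464.2 329.1] [107.9  84.1] 88.6 [[421.0, 276.0], [505.0, 274.0], [508.0, 382.0], [424.0, 384.0]]
bolt 0.003 0.1 top 0.03 361 [464.2 329.1] [107.9  84.1] 88.6 [[421.0, 276.0], [505.0, 274.0], [508.0, 382.0], [424.0, 384.0]]
bolt 0.012 0.1 top 0.03 223 [462.4 326.4] [26.9 79.8] 32.1 [[430.0, 353.0], [472.0, 286.0], [495.0, 300.0], [453.0, 367.0]]
small 0.003 0.009 top 0.042 144 [448.7 151.4] [69.6 61.9] 88.8 [[417.0, 117.0], [479.0, 116.0], [480.0, 186.0], [418.0, 187.0]]
small 0.003 0.1 top 0.042 183 [448.7 151.4] [69.6 61.9] 88.8 [[417.0, 117.0], [479.0, 116.0], [480.0, 186.0], [418.0, 187.0]]
small 0.012 0.1 top 0.042 32 [453.8 162.7] [ 6.2 19.6] 62.1 [[444.0, 165.0], [461.0, 155.0], [464.0, 161.0], [447.0, 170.0]]
small 0.03 0.1 top 0.042 21 [454.4 163.6] [ 4.3 19.5] 60.2 [[445.0, 167.0], [462.0, 157.0], [464.0, 161.0], [447.0, 170.0]]
  low [0.446 0.149 0.005] high [0.455 0.163 0.038]
castor 0.003 0.009 top 0.062 230 [ 463.9 -141.2] [85.5 86.2] 88.3 [[420.0, -183.0], [506.0, -185.0], [508.0, -100.0], [422.0, -97.0]]
castor 0.003 0.1 top 0.062 421 [ 4
[... 1388 characters left out ...]
4 [447.9  -4. ] [57.5 58.1] 88.0 [[418.0, -32.0], [476.0, -34.0], [478.0, 24.0], [420.0, 26.0]]
tape 0.003 0.009 top 0.068 93 [344.8 223. ] [ 75.5 101.7] 88.8 [[293.0, 186.0], [395.0, 184.0], [396.0, 260.0], [295.0, 262.0]]
tape 0.003 0.1 top 0.068 578 [344.8 223. ] [ 75.5 101.7] 88.8 [[293.0, 186.0], [395.0, 184.0], [396.0, 260.0], [295.0, 262.0]]
tape 0.012 0.1 top 0.068 473 [341.1 216.3] [76.1 37.6] 6.1 [[301.0, 231.0], [305.0, 194.0], [381.0, 202.0], [377.0, 239.0]]
tape 0.03 0.1 top 0.068 435 [344.8 216.7] [68.7 37.6] 6.1 [[309.0, 232.0], [313.0, 194.0], [381.0, 202.0], [377.0, 239.0]]
tool axes [[-0.958, 0.286, -0.0], [0.286, 0.958, -0.002], [-0.0, -0.002, -1.0]] [ 0.075 -0.    -0.162]
```

```bash
cat >>h.py <<'E'
from scipy.spatial.transform import Rotation as Ro
def rel(x,y,z,yaw):
    "remaining shift in tool axes AFTER the turn; yaw = world angle of tool y (deg, mod 180)"
    s=ctrl.get_state();M=Ro.from_rotvec(s["tool_rot"]).as_matrix()
    a=np.degrees(np.arctan2(M[1,1],M[0,1]));w=(yaw-a+90)%180-90
    tgt=Ro.from_euler("z",w,degrees=True).as_matrix()@M
    # level target: z straight down
    yv=np.array([np.cos(np.radians(a+w)),np.sin(np.radians(a+w)),0]);zv=np.array([0,0,-1.]);T=np.stack([np.cross(yv,zv),yv,zv],1)
    D=np.array([x,y,z])-s["position"]
    print("t",round(s["time"],2),"pos",s["position"].round(4),"yaw",a.round(1),"tilt",M[:2,2].round(4),"q",s["joint_positions"].round(2),"w",round(s["grip_width"]*87,1),"F",s["ft_force"].round(1))
    print("turn",Ro.from_matrix(M.T@T).as_rotvec(degrees=True).round(2),"shift before turn",(M.T@D).round(4),"after turn",(T.T@D).round(4))
E
python3 -m handwheel '[[0.087,-0.051,-0.0333,0,0,0,0],[0.087,-0.051,-0.0333,0,0,0,0],[0.087,-0.051,-0.0333,0,0,0,0],[0.087,-0.051,-0.0333,0,0,0,0],[0.087,-0.051,-0.0333,0,0,0,0],[0.087,-0.051,-0.0333,0,0,0,0],[0.087,-0.051,-0.0333,0,0,0,0],[0.087,-0.051,-0.0333,0,0,0,0],[0.087,-0.0093,-0.048,0,0,0,0],[0.087,-0.0093,-0.048,0,0,0,0],[0.087,-0.0093,-0.048,0,0,0,0],[0.087,-0.0093,-0.048,0,0,0,0]]'
python3 -c "
from h import *
rel(.461,-.14,.2,-58.4)"
```

```text
time: 1.6
position: [0.4809, 0.0548, 0.2222]
tool_rot: [-0.454, -3.108, -0.0]
ft_force: [0.4, 0.2, 0.1]
grip_width: 1.003
grip_force: 0.0
t 1.6 pos [0.4809 0.0548 0.2222] yaw 73.4 tilt [-0.0003  0.0001] q [-0.58 -0.05  0.4   1.86  0.02  1.32  1.1 ] w 87.3 F [0.4 0.2 0.1]
turn [ 1.00e-02 -2.00e-02 -4.82e+01] shift before turn [-0.0366 -0.1923  0.0222] after turn [ 0.119  -0.1555  0.0222]
```

```bash
python3 -m handwheel '[[0.087,-0.0091,-0.0481,0.0,0,0,0],[0.087,-0.0091,-0.0481,0,0,0,0],[0.087,-0.0091,-0.0481,0,0,0,0],[0.087,-0.0091,-0.0481,0,0,0,0],[0.087,0,0,0,0,0,-9.64],[0.087,0,0,0,0,0,-9.64],[0.087,0,0,0,0,0,-9.64],[0.087,0,0,0,0,0,-9.64],[0.087,0,0,0,0,0,-9.64],[0.087,0,0,0,0,0,0]]'
python3 - <<'E'
from h import *
rel(.461,-.14,.017,-58.4)
im,d=ctrl.get_image("wrist");cv2.imwrite("pics/w1.png",im)
E
```

```text
time: 2.85
position: [0.4611, -0.1383, 0.2223]
tool_rot: [0.853, -3.023, -0.001]
ft_force: [0.3, 0.2, 0.2]
grip_width: 1.003
grip_force: 0.0
t 2.85 pos [ 0.4611 -0.1383  0.2223] yaw 121.5 tilt [-0.0005  0.0002] q [-0.44 -0.07  0.65  1.87  0.05  1.33  2.32] w 87.2 F [0.3 0.2 0.2]
turn [ 0.02 -0.02 -0.1 ] shift before turn [ 0.0009 -0.0015  0.2053] after turn [ 0.001  -0.0014  0.2053]
```

View pics/w1.png

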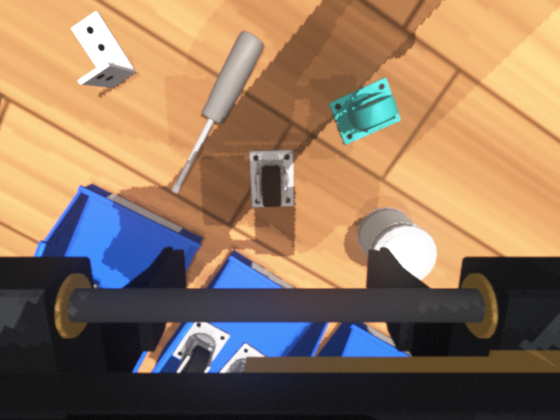

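Wrist view: the castor plate spans about (250–295, 151–208), square to the fingers. I'll cast that ray to check the lateral offset.

```bash
cat >>h.py <<'E'
def ray(uv,z,n="wrist"):
    c=ctrl.camera_info(n);K,R,t=[np.array(c[k]) for k in("intrinsics","R","t")]
    o=-R.T@t;v=R.T@np.linalg.inv(K)@np.array([*uv,1.]);return o+v*(z-o[2])/v[2]
E
python3 - <<'E'
from h import *
im=cv2.imread("pics/w1.png")
print(ray((272.5,179.5),.004),ray((272,188),.05))
im,d=ctrl.get_image("wrist");P=cloud(d,ctrl.camera_info("wrist"))
s=np.zeros(d.shape,bool);s[140:220,240:305]=1
for lo,hi in((.0025,.008),(.03,.08)):
    q=P[s&(d>0)&(P[...,2]>lo)&(P[...,2]<hi)][:,:2].astype(np.float32)*1000
    print(len(q),cv2.minAreaRect(q))
E
```

```text
[ 0.46166356 -0.14180456  0.004     ] [ 0.46095651 -0.14232521  0.05      ]
1152 ((462.45526123046875, -144.25839233398438), (59.99748229980469, 47.53455352783203), 32.84805679321289)
1020 ((461.1327209472656, -143.55833435058594), (38.521484375, 28.696247100830078), 31.474727630615234)
```

```bash
python3 -m handwheel '[[0.087,0.002,-0.0036,0.05,0,0,0],[0.087,0,0,0.05,0,0,0],[0.087,0,0,0.05,0,0,0],[0.087,0,0,0.04,0,0,0],[0.087,0,0,0.017,0,0,0],[0.087,0,0,0,0,0,0],[0.02,0,0,0,0,0,0],[0.02,0,0,0,0,0,0],[0.02,0,0,0,0,0,0],[0.02,0,0,0,0,0,0],[0.02,0,0,0,0,0,0],[0.02,0,0,0,0,0,0]]' 25
python3 -c "
from h import *
rel(.461,-.14,.2,87)"
```

```text
time: 4.45
position: [0.4615, -0.1424, 0.0155]
tool_rot: [-0.855, 3.023, 0.0]
ft_force: [-0.5, -0.3, 0.8]
grip_width: 0.396
grip_force: 0.0
t 4.45 pos [ 0.4615 -0.1424  0.0155] yaw 121.6 tilt [0.     0.0001] q [-0.38  0.21  0.68  2.09 -0.17  0.89  2.52] w 34.4 F [-0.5 -0.3  0.8]
turn [1.000e-02 0.000e+00 3.459e+01] shift before turn [-0.0009  0.0024 -0.1845] after turn [ 0.0006  0.0024 -0.1845]
```

```bash
python3 -m handwheel '[[0.02,0,0,0,0,0,0],[0.02,0,0,0,0,0,0],[0.02,0,0,-0.03,0,0,0],[0.02,0,0,-0.06,0,0,0],[0.02,0,0,-0.06,0,0,0],[0.02,0,0,0,0,0,8.6],[0.02,0,0,0,0,0,8.6],[0.02,0,0,0,0,0,8.6],[0.02,0,0,0,0,0,8.6]]' 25
python3 -c "
from h import *
rel(.601,-.0734,.0195,87.2)"
```

```text
time: 5.58
position: [0.461, -0.1424, 0.1651]
tool_rot: [-0.085, -3.14, -0.0]
ft_force: [-0.5, -0.1, -1.5]
grip_width: 0.32
grip_force: 24.9
t 5.58 pos [ 0.461  -0.1424  0.1651] yaw 86.9 tilt [-0.0009  0.0003] q [-0.45 -0.02  0.69  1.95  0.01  1.21  1.76] w 27.8 F [-0.5 -0.1 -1.5]
turn [ 0.02 -0.05 -0.3 ] shift before turn [-0.1362  0.0764  0.1455] after turn [-0.1364  0.0758  0.1456]
```

```bash
python3 -m handwheel '[[0.02,-0.0455,0.0253,0,0,0,-0.3],[0.02,-0.0455,0.0253,0,0,0,0],[0.02,-0.0455,0.0253,0,0,0,0],[0.02,0,0,0,0,0,0],[0.02,0,0,0.05,0,0,0],[0.02,0,0,0.05,0,0,0],[0.02,0,0,0.025,0,0,0],[0.02,0,0,0.01,0,0,0],[0.02,0,0,0.005,0,0,0],[0.02,0,0,0.003,0,0,0],[0.02,0,0,0,0,0,0]]' 25
python3 - <<'E'
from h import *
rel(.601,-.0734,.0195,87.2)
im,d=ctrl.get_image("wrist");cv2.imwrite("pics/w2.png",im)
E
```

```text
time: 6.95
position: [0.6019, -0.0729, 0.0234]
tool_rot: [0.069, 3.139, 0.0]
ft_force: [-0.3, -0.5, -2.0]
grip_width: 0.32
grip_force: 24.9
t 6.95 pos [ 0.6019 -0.0729  0.0234] yaw 87.5 tilt [0.0015 0.0002] q [-0.41  0.45  0.6   1.79 -0.3   0.99  1.84] w 27.8 F [-0.3 -0.5 -2. ]
turn [0.02 0.08 0.3 ] shift before turn [ 0.0009 -0.0006  0.0039] after turn [ 0.0009 -0.0006  0.0039]
```

View pics/w2.png

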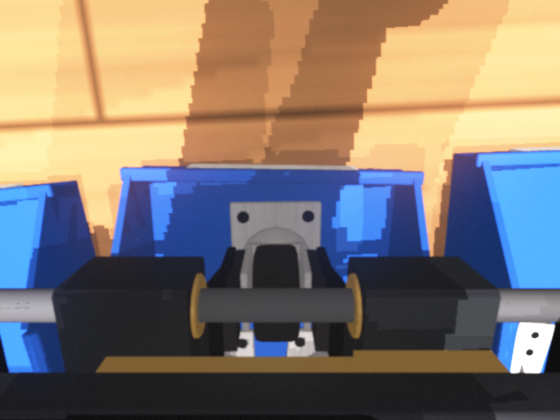

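The castor is inside its bin with its plate clear of the front wall, at about (230–320, 202). Next I lower and release it.

```bash
python3 -m handwheel '[[0.02,0,0,0.003,0,0,0],[0.02,0,0,0.001,0,0,0],[0.02,0,0,0,0,0,0],[0.02,0,0,0,0,0,0]]' 25
python3 -m handwheel '[[0.06,0,0,0,0,0,0],[0.06,0,0,0,0,0,0],[0.06,0,0,0,0,0,0],[0.06,0,0,0,0,0,0],[0.06,0,0,-0.01,0,0,0],[0.06,0,0,-0.05,0,0,0],[0.06,0,0,-0.06,0,0,0],[0.087,0,0,-0.06,0,0,0]]' 25
python3 - <<'E'
from h import *
rel(.4597,.3306,.2,32.1)
im,d=ctrl.get_image("wrist");P=cloud(d,ctrl.camera_info("wrist"));cv2.imwrite("pics/w3.png",im)
E
```

```text
time: 7.5
position: [0.6014, -0.0728, 0.0186]
tool_rot: [0.069, 3.141, 0.0]
ft_force: [-0.4, 0.6, -2.1]
grip_width: 0.318
grip_force: 24.9
time: 8.5
position: [0.6011, -0.073, 0.2012]
tool_rot: [0.069, 3.14, 0.0]
ft_force: [0.0, 0.1, 0.8]
grip_width: 0.741
grip_force: 0.0
t 8.5 pos [ 0.6011 -0.073   0.2012] yaw 87.5 tilt [0.0008 0.0001] q [-0.48  0.27  0.67  1.62 -0.17  1.31  1.74] w 64.4 F [0.  0.1 0.8]
turn [3.000e-02 4.000e-02 5.537e+01] shift before turn [0.1591 0.397  0.0011] after turn [0.4171 0.0947 0.0012]
```

View pics/w3.png

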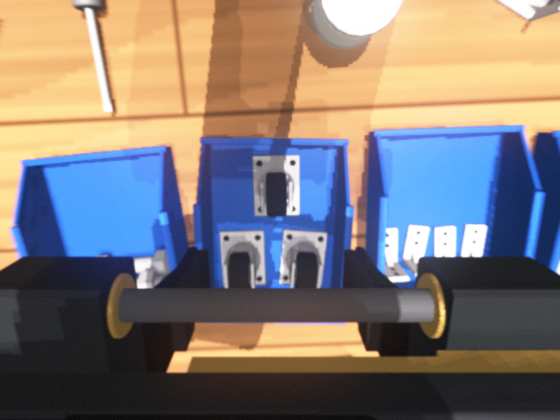

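The castor stands upright in the free floor at (276,187), in front of the two fixed ones. Next is the bolt.

```bash
python3 -m handwheel '[[0.087,0.0199,0.0496,0,0,0,0],[0.087,0.0199,0.0496,0,0,0,0],[0.087,0.0199,0.0496,0,0,0,0],[0.087,0.0199,0.0496,0,0,0,0],[0.087,0.0199,0.0496,0,0,0,0],[0.087,0.0199,0.0496,0,0,0,0],[0.087,0.0199,0.0496,0,0,0,0],[0.087,0.0199,0.0496,0,0,0,0],[0.087,0,0,0,0,0,9.2],[0.087,0,0,0,0,0,9.2],[0.087,0,0,0,0,0,9.2],[0.087,0,0,0,0,0,9.2]]'
python3 -m handwheel '[[0.087,0,0,0,0,0,9.2],[0.087,0,0,0,0,0,9.2],[0.087,0,0,0,0,0,0]]'
cat >>h.py <<'E'
def look(cx,cy,bands,r=.06):
    im,d=ctrl.get_image("wrist");P=cloud(d,ctrl.camera_info("wrist"))
    g=(d>0)&(np.hypot(P[...,0]-cx,P[...,1]-cy)<r)
    print("table",np.median(P[g][:,2]).round(4))
    for lo,hi in bands:
        q=P[g&(P[...,2]>lo)&(P[...,2]<hi)][:,:2].astype(np.float32)*1000
        r=cv2.minAreaRect(q);print(lo,hi,len(q),np.round(r[0],1),np.round(r[1],1),round(r[2],1),q.mean(0).round(1),cv2.boxPoints(r).round(1).tolist())
    return im,P
E
python3 - <<'E'
from h import *
rel(.4597,.3306,.003,32.1)
im,P=look(.46,.33,[(.005,.04),(.012,.04),(.018,.04)])
cv2.imwrite("pics/w4.png",im)
E
```

```text
time: 10.05
position: [0.4598, 0.3304, 0.1991]
tool_rot: [1.065, 2.955, 0.001]
ft_force: [-0.1, -1.2, -0.0]
grip_width: 0.999
grip_force: 0.0
time: 10.42
position: [0.4598, 0.3304, 0.199]
tool_rot: [1.514, 2.753, 0.001]
ft_force: [-0.4, -0.6, 0.0]
grip_width: 0.999
grip_force: 0.0
t 10.43 pos [0.4598 0.3304 0.199 ] yaw 32.4 tilt [0.0005 0.0004] q [-1.08  0.16  0.46  1.71 -0.07  1.28 -0.04] w 86.9 F [-0.4 -0.6  0. ]
turn [ 0.04 -0.    0.28] shift before turn [ 2.00e-04 -1.00e-04  1.96e-01] after turn [2.00e-04 1.00e-04 1.96e-01]
table 0.2873
0.005 0.04 1697 [462.4 324.8] [26.9 80.5] 32.8 [461.2 326.8] [[429.29998779296875, 351.29998779296875], [472.8999938964844, 283.70001220703125], [495.5, 298.20001220703125], [451.8999938964844, 365.8999938964844]]
0.012 0.04 1640 [462.3 324.7] [26.8 80.4] 33.0 [461.4 326.6] [[429.20001220703125, 351.1000061035156], [473.0, 283.70001220703125], [495.5, 298.29998779296875], [451.6000061035156, 365.70001220703125]]
0.018 0.04 1065 [462.3 324.8] [20.5 80.3] 32.9 [461.5 326.3] [[431.8999938964844, 352.8999938964844], [475.5, 285.5], [492.79998779296875, 296.70001220703125], [449.20001220703125, 364.1000061035156]]
```

View pics/w4.png

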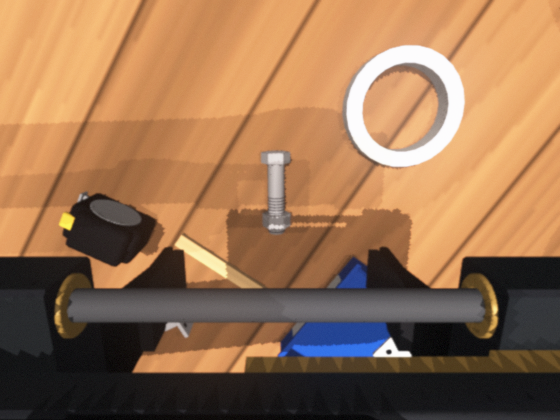

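The bolt lies at (276,192), aligned with the tool and with its head at the top. I'm descending on its shank.

```bash
python3 -m handwheel '[[0.06,-0.001,-0.001,0.05,0,0,0],[0.06,0,0,0.05,0,0,0],[0.06,0,0,0.05,0,0,0],[0.06,0,0,0.03,0,0,0],[0.06,0,0,0.012,0,0,0],[0.06,0,0,0.003,0,0,0],[0.06,0,0,0,0,0,0],[0.01,0,0,0,0,0,0],[0.01,0,0,0,0,0,0],[0.01,0,0,0,0,0,0],[0.01,0,0,0,0,0,0],[0.01,0,0,0,0,0,0]]' 30
python3 -m handwheel '[[0.01,0,0,0,0,0,0],[0.01,0,0,-0.0,0,0,0]]'
python3 -c "
from h import *
rel(.606,-.229,.2,-3.3)"
```

```text
time: 11.98
position: [0.4593, 0.3292, 0.0036]
tool_rot: [1.516, 2.752, 0.0]
ft_force: [1.3, 0.7, 1.0]
grip_width: 0.207
grip_force: 1.4
time: 12.22
position: [0.4596, 0.3293, 0.0036]
tool_rot: [1.516, 2.751, 0.001]
ft_force: [0.8, 0.6, 0.1]
grip_width: 0.172
grip_force: 30.0
t 12.22 pos [0.4596 0.3293 0.0036] yaw 32.3 tilt [0.0006 0.0003] q [-1.03  0.37  0.42  1.9  -0.19  0.91  0.05] w 15.0 F [0.8 0.6 0.1]
turn [ 4.00e-02 -1.00e-02  3.56e+01] shift before turn [-0.5502 -0.1744 -0.1965] after turn [-0.5489  0.1783 -0.1964]
```

```bash
python3 -m handwheel '[[0.01,0,0,-0.02,0,0,0],[0.01,0,0,-0.05,0,0,0],[0.01,0,0,-0.05,0,0,0],[0.01,0,0,-0.05,0,0,0],[0.01,-0.04,-0.013,0,0,0,0],[0.01,-0.05,-0.0158,0,0,0,0],[0.01,-0.05,-0.0158,0,0,0,0],[0.01,-0.05,-0.0158,0,0,0,0],[0.01,-0.05,-0.0158,0,0,0,0],[0.01,-0.05,-0.0158,0,0,0,0],[0.01,-0.05,-0.0158,0,0,0,0],[0.01,-0.05,-0.0158,0,0,0,0]]'
python3 -m handwheel '[[0.01,-0.05,-0.0158,0,0,0,0],[0.01,-0.05,-0.0158,0,0,0,0],[0.01,-0.05,-0.0158,0,0,0,0],[0.01,0,0,0,0,0,9.73],[0.01,0,0,0,0,0,9.73],[0.01,0,0,0,0,0,9.73],[0.01,0,0,0,0,0,0]]'
python3 -c "
from h import *
rel(.606,-.228,.0075,3.1)"
```

```text
time: 13.72
position: [0.5631, -0.0681, 0.1747]
tool_rot: [-1.516, -2.752, -0.002]
ft_force: [0.7, 0.8, -2.0]
grip_width: 0.172
grip_force: 30.0
time: 14.6
position: [0.603, -0.2184, 0.1741]
tool_rot: [-2.158, -2.283, -0.0]
ft_force: [-0.1, 0.1, -2.5]
grip_width: 0.171
grip_force: 30.0
t 14.6 pos [ 0.603  -0.2184  0.1741] yaw 3.2 tilt [-0.0003  0.0004] q [-0.38  0.44  0.91  1.57 -0.36  1.31  0.63] w 14.9 F [-0.1  0.1 -2.5]
turn [-0.01 -0.02  0.11] shift before turn [-0.0098  0.0025  0.1666] after turn [-0.0098  0.0025  0.1666]
```

```bash
python3 -m handwheel '[[0.01,-0.0098,0.0025,0.02,0,0,0],[0.01,0,0,0.05,0,0,0],[0.01,0,0,0.05,0,0,0],[0.01,0,0,0.03,0,0,0],[0.01,0,0,0.01,0,0,0],[0.01,0,0,0.003,0,0,0],[0.01,0,0,0.002,0,0,0],[0.01,0,0,0.001,0,0,0],[0.01,0,0,0,0,0,0],[0.01,0,0,0,0,0,0]]'
python3 - <<'E'
from h import *
rel(.606,-.228,.0065,3.1)
im,d=ctrl.get_image("wrist");cv2.imwrite("pics/w5.png",im)
E
```

```text
time: 15.85
position: [0.6066, -0.2283, 0.008]
tool_rot: [2.16, 2.281, 0.001]
ft_force: [-1.0, -0.1, -2.0]
grip_width: 0.172
grip_force: 30.0
t 15.85 pos [ 0.6066 -0.2283  0.008 ] yaw 3.1 tilt [0.0008 0.    ] q [-0.28  0.62  0.8   1.69 -0.51  1.05  0.74] w 15.0 F [-1.  -0.1 -2. ]
turn [0.05 0.   0.02] shift before turn [ 0.0004 -0.0006  0.0015] after turn [ 0.0004 -0.0006  0.0015]
```

View pics/w5.png

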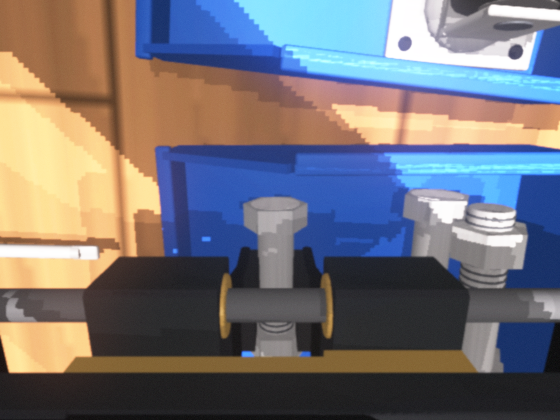

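The bolt, head at (275,215), lies across the free floor, clear of the pile and the walls. I'll set it down and release.

```bash
python3 -m handwheel '[[0.01,0,0,0.0015,0,0,0],[0.01,0,0,0,0,0,0],[0.01,0,0,0,0,0,0],[0.04,0,0,0,0,0,0],[0.04,0,0,0,0,0,0],[0.04,0,0,0,0,0,0],[0.04,0,0,0,0,0,0],[0.04,0,0,-0.02,0,0,0],[0.04,0,0,-0.05,0,0,0],[0.04,0,0,-0.06,0,0,0],[0.07,0,0,-0.06,0,0,0]]' 
python3 -c "
from h import *
rel(.4487,-.3254,.2,-28.5)"
```

```text
time: 17.27
position: [0.6061, -0.2287, 0.1995]
tool_rot: [2.16, 2.279, 0.001]
ft_force: [1.5, -0.1, -0.4]
grip_width: 0.51
grip_force: 0.0
t 17.27 pos [ 0.6061 -0.2287  0.1995] yaw 3.1 tilt [ 0.0015 -0.0003] q [-0.36  0.44  0.92  1.52 -0.35  1.36  0.64] w 44.4 F [ 1.5 -0.1 -0.4]
turn [ 0.09 -0.   31.57] shift before turn [-0.0881 -0.1624 -0.0007] after turn [-0.1601 -0.0922 -0.0005]
```

```bash
python3 -m handwheel '[[0.087,-0.022,-0.0406,0,0,0,0],[0.087,-0.022,-0.0406,0,0,0,0],[0.087,-0.022,-0.0406,0,0,0,0],[0.087,-0.022,-0.0406,0,0,0,0],[0.087,0,0,0,0,0,10.5],[0.087,0,0,0,0,0,10.5],[0.087,0,0,0,0,0,10.5],[0.087,0,0,0,0,0,0]]'
python3 - <<'E'
from h import *
rel(.4487,-.3254,.003,-28.5)
im,P=look(.4487,-.3254,[(.0025,.009),(.012,.07),(.045,.07)],.07)
cv2.imwrite("pics/w6.png",im)
E
```

```text
time: 18.27
position: [0.4489, -0.3254, 0.197]
tool_rot: [2.697, 1.61, 0.002]
ft_force: [0.4, 0.3, -0.6]
grip_width: 1.002
grip_force: 0.0
t 18.27 pos [ 0.4489 -0.3254  0.197 ] yaw -28.3 tilt [ 0.0013 -0.0001] q [-0.41  0.23  1.13  1.76 -0.21  1.29  0.28] w 87.2 F [ 0.4  0.3 -0.6]
turn [ 0.07 -0.03  0.18] shift before turn [-1.00e-04 -4.00e-04  1.94e-01] after turn [-0.     -0.0002  0.194 ]
table 0.2851
0.0025 0.009 1212 [ 439.5 -344.8] [61.9 29.6] 61.3 [ 435.7 -351.4] [[411.6000061035156, -364.8999938964844], [437.6000061035156, -379.1000061035156], [467.29998779296875, -324.79998779296875], [441.29998779296875, -310.6000061035156]]
0.012 0.07 548 [ 453.2 -319.3] [ 5.  29.8] 62.0 [ 453.6 -318.4] [[438.8999938964844, -314.5], [465.20001220703125, -328.5], [467.5, -324.1000061035156], [441.20001220703125, -310.1000061035156]]
0.045 0.07 320 [ 453.2 -319.3] [ 5.  29.8] 62.0 [ 453.3 -318.8] [[438.8999938964844, -314.5], [465.20001220703125, -328.5], [467.5, -324.1000061035156], [441.20001220703125, -310.1000061035156]]
```

View pics/w6.png

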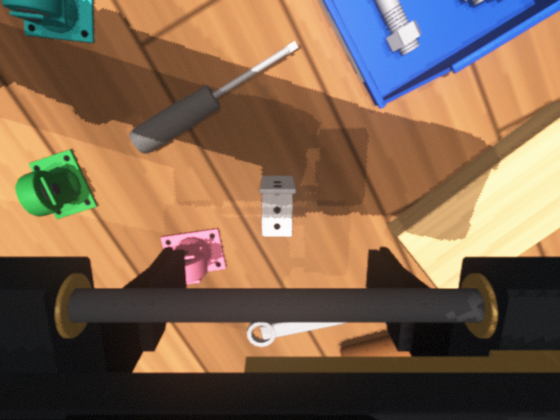

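The big bracket is at (277,205), aligned with the tool. At an opening of 60 mm the fingers clear the pink castor at (195,250) and the screwdriver.

```bash
python3 -m handwheel '[[0.06,-0.0014,0.0008,0.05,0,0,0],[0.06,0,0,0.05,0,0,0],[0.06,0,0,0.05,0,0,0],[0.06,0,0,0.03,0,0,0],[0.06,0,0,0.011,0,0,0],[0.06,0,0,0.003,0,0,0],[0.06,0,0,0,0,0,0],[0.02,0,0,0,0,0,0],[0.02,0,0,0,0,0,0],[0.02,0,0,0,0,0,0],[0.02,0,0,0,0,0,0],[0.02,0,0,0,0,0,0]]' 30
python3 - <<'E'
from h import *
rel(.6,.24,.2,-93)
E
```

```text
time: 19.82
position: [0.4491, -0.3266, 0.0022]
tool_rot: [2.698, 1.609, 0.001]
ft_force: [0.8, 1.4, 1.7]
grip_width: 0.34
grip_force: 30.0
t 19.82 pos [ 0.4491 -0.3266  0.0022] yaw -28.4 tilt [0.0003 0.0002] q [-0.2   0.49  0.95  1.94 -0.49  0.96  0.48] w 29.6 F [0.8 1.4 1.7]
turn [ 0.000e+00 -2.000e-02  6.461e+01] shift before turn [ 0.5702 -0.1366 -0.1977] after turn [ 0.121  -0.5737 -0.1978]
```

```bash
python3 -m handwheel '[[0.02,0,0,-0.02,0,0,0],[0.02,0,0,-0.05,0,0,0],[0.02,0,0,-0.05,0,0,0],[0.02,0,0,-0.05,0,0,0],[0.02,0.04,-0.008,0,0,0,0],[0.02,0.053,-0.0102,0,0,0,0],[0.02,0.053,-0.0102,0,0,0,0],[0.02,0.053,-0.0102,0,0,0,0],[0.02,0.053,-0.0102,0,0,0,0],[0.02,0.053,-0.0102,0,0,0,0],[0.02,0.053,-0.0102,0,0,0,0],[0.02,0.053,-0.0102,0,0,0,0]]'
python3 -m handwheel '[[0.02,0.053,-0.0102,0,0,0,0],[0.02,0.053,-0.0102,0,0,0,0],[0.02,0.053,-0.0102,0,0,0,0],[0.02,0,0,0,0,0,9.3],[0.02,0,0,0,0,0,9.3],[0.02,0,0,0,0,0,9.3],[0.02,0,0,0,0,0,9.3],[0.02,0,0,0,0,0,9.3],[0.02,0,0,0,0,0,9.3],[0.02,0,0,0,0,0,9.3],[0.02,0,0,0,0,0,0]]'
python3 -c "
from h import *
rel(.627,.2404,.0062,-93.5)"
```

```text
time: 21.32
position: [0.5749, 0.074, 0.1733]
tool_rot: [2.699, 1.608, 0.002]
ft_force: [0.5, -0.1, -1.3]
grip_width: 0.339
grip_force: 30.0
time: 22.7
position: [0.6232, 0.227, 0.1729]
tool_rot: [3.14, -0.093, 0.001]
ft_force: [0.2, 0.2, -0.7]
grip_width: 0.34
grip_force: 30.0
t 22.7 pos [0.6232 0.227  0.1729] yaw -93.4 tilt [ 0.0007 -0.0007] q [-1.15  0.58  1.09  1.51 -0.52  1.37 -1.65] w 29.6 F [ 0.2  0.2 -0.7]
turn [ 0.04 -0.04  0.09] shift before turn [ 0.0029 -0.0137  0.1667] after turn [ 0.003  -0.0136  0.1667]
```

```bash
python3 -m handwheel '[[0.02,0.003,-0.0136,0.02,0,0,0],[0.02,0,0,0.05,0,0,0],[0.02,0,0,0.05,0,0,0],[0.02,0,0,0.03,0,0,0],[0.02,0,0,0.01,0,0,0],[0.02,0,0,0.003,0,0,0],[0.02,0,0,0.002,0,0,0],[0.02,0,0,0.001,0,0,0],[0.02,0,0,0,0,0,0],[0.02,0,0,0,0,0,0]]'
python3 - <<'E'
from h import *
rel(.627,.2404,.006,-93.5)
im,d=ctrl.get_image("top");cv2.imwrite("pics/t7.png",cv2.resize(im[80:230,140:440],None,fx=2.5,fy=2.5))
E
```

```text
time: 23.95
position: [0.6273, 0.2407, 0.0066]
tool_rot: [-3.14, 0.096, -0.001]
ft_force: [0.9, 0.8, -0.5]
grip_width: 0.344
grip_force: 30.0
t 23.95 pos [0.6273 0.2407 0.0066] yaw -93.5 tilt [0.0007 0.0005] q [-1.08  0.75  0.96  1.63 -0.67  1.12 -1.58] w 29.9 F [ 0.9  0.8 -0.5]
turn [-0.03 -0.04  0.01] shift before turn [-0.0003  0.0003  0.0006] after turn [-0.0003  0.0003  0.0006]
```

View pics/t7.png

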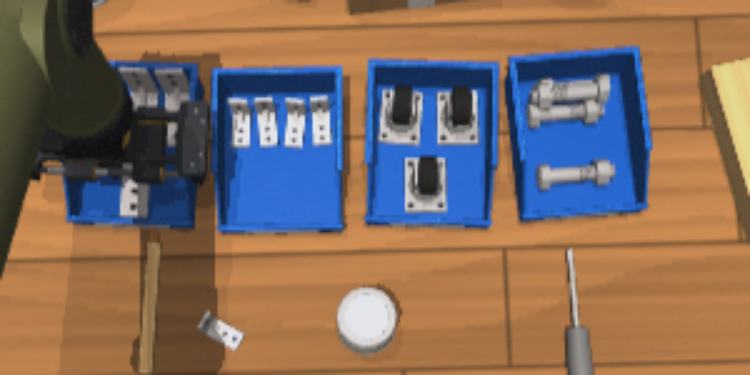

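The top view shows the castor and bolt seated in their bins, and the big bracket's leg inside the front of its bin at (133,198). I'm releasing it and moving to the small bracket.

```bash
python3 -m handwheel '[[0.02,0,0,0.0006,0,0,0],[0.02,0,0,0,0,0,0],[0.05,0,0,0,0,0,0],[0.05,0,0,0,0,0,0],[0.05,0,0,0,0,0,0],[0.05,0,0,0,0,0,0],[0.05,0,0,-0.02,0,0,0],[0.05,0,0,-0.05,0,0,0],[0.05,0,0,-0.06,0,0,0],[0.07,0,0,-0.06,0,0,0]]' 
python3 -c "
from h import *
rel(.45,.1564,.2,-30)"
```

```text
time: 25.25
position: [0.6271, 0.2401, 0.1989]
tool_rot: [-3.139, 0.097, -0.002]
ft_force: [0.2, 0.8, -1.6]
grip_width: 0.623
grip_force: 0.0
t 25.25 pos [0.6271 0.2401 0.1989] yaw -93.5 tilt [0.0014 0.0006] q [-1.15  0.58  1.1   1.46 -0.52  1.42 -1.68] w 54.2 F [ 0.2  0.8 -1.6]
turn [ 1.000e-02 -9.000e-02 -6.353e+01] shift before turn [-0.1716  0.0945 -0.0014] after turn [-0.1611 -0.1115 -0.0011]
```

```bash
python3 -m handwheel '[[0.07,-0.0429,0.0236,0,0,0,0],[0.07,-0.0429,0.0236,0,0,0,0],[0.07,-0.0429,0.0236,0,0,0,0],[0.07,-0.0429,0.0236,0,0,0,0],[0.07,0,0,0,0,0,-9.07],[0.07,0,0,0,0,0,-9.07],[0.07,0,0,0,0,0,-9.07],[0.07,0,0,0,0,0,-9.07],[0.07,0,0,0,0,0,-9.07],[0.07,0,0,0,0,0,-9.07],[0.07,0,0,0,0,0,-9.07],[0.07,0,0,0,0,0,0]]'
python3 - <<'E'
from h import *
rel(.45,.1564,.003,-30)
im,P=look(.447,.152,[(.0025,.009),(.012,.07),(.03,.07)],.032)
cv2.imwrite("pics/w8.png",im)
E
```

```text
time: 26.75
position: [0.4597, 0.1611, 0.1975]
tool_rot: [-2.722, -1.561, 0.008]
ft_force: [-0.0, 0.3, 1.0]
grip_width: 0.802
grip_force: 0.0
t 26.75 pos [0.4597 0.1611 0.1975] yaw -30.3 tilt [-0.0061  0.0006] q [-1.65 -0.12  1.21  1.9   0.11  1.29 -1.  ] w 69.8 F [-0.   0.3  1. ]
turn [-0.32  0.15 -0.32] shift before turn [-0.0084 -0.0049  0.1945] after turn [-0.0089 -0.006   0.1945]
table 0.0002
0.0025 0.009 505 [444.9 147.2] [40.  19.1] 59.9 [442.7 142.8] [[426.6000061035156, 134.6999969482422], [443.20001220703125, 125.0999984741211], [463.20001220703125, 159.6999969482422], [446.70001220703125, 169.3000030517578]]
0.012 0.07 240 [454.5 162.8] [ 4.5 20. ] 60.7 [454.9 163.4] [[444.70001220703125, 165.8000030517578], [462.1000061035156, 156.0], [464.29998779296875, 159.89999389648438], [446.8999938964844, 169.6999969482422]]
0.03 0.07 153 [454.4 162.9] [ 4.5 19.8] 60.7 [454.8 163. ] [[444.70001220703125, 165.8000030517578], [462.0, 156.10000610351562], [464.20001220703125, 160.0], [446.8999938964844, 169.6999969482422]]
```

View pics/w8.png

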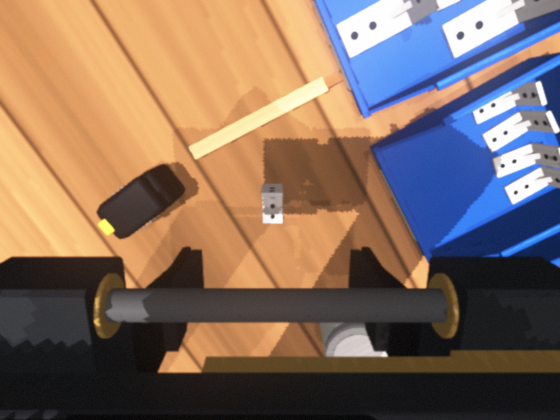

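The small bracket is at (272,203). The tool stopped 1 cm short because joint 3 is near its limit, so I'm correcting before descending.

```bash
python3 -m handwheel '[[0.05,-0.0044,-0.003,0,-0.32,0.15,-0.32],[0.05,-0.0044,-0.003,0,0,0,0],[0.05,0,0,0,0,0,0]]'
python3 -c "
from h import *
rel(.4499,.1559,.003,-30)"
```

```text
time: 27.18
position: [0.4495, 0.1569, 0.1971]
tool_rot: [-2.719, -1.573, 0.001]
ft_force: [0.3, 0.1, 0.0]
grip_width: 0.602
grip_force: 0.0
t 27.18 pos [0.4495 0.1569 0.1971] yaw -29.9 tilt [-0.0004 -0.0002] q [-1.62 -0.18  1.14  1.93  0.17  1.29 -1.06] w 52.4 F [0.3 0.1 0. ]
turn [-0.02  0.02  0.11] shift before turn [-0.0006  0.0009  0.1941] after turn [-0.0007  0.0009  0.1941]
```

Recovered. Descending in stages.

```bash
python3 -m handwheel '[[0.045,-0.0007,0.0009,0.04,0,0,0],[0.045,0,0,0.04,0,0,0],[0.045,0,0,0.04,0,0,0],[0.045,0,0,0.03,0,0,0],[0.045,0,0,0.024,0,0,0],[0.045,0,0,0,0,0,0]]' 20
python3 -c "
from h import *
rel(.4499,.1559,.003,-30)"
```

```text
time: 27.92
position: [0.4491, 0.1546, 0.0217]
tool_rot: [2.716, 1.572, -0.007]
ft_force: [-0.7, 0.3, -0.2]
grip_width: 0.519
grip_force: 0.0
t 27.93 pos [0.4491 0.1546 0.0217] yaw -29.9 tilt [-0.0022 -0.0052] q [-1.39  0.29  1.12  2.11 -0.33  0.93 -0.61] w 45.1 F [-0.7  0.3 -0.2]
turn [0.04 0.32 0.11] shift before turn [0.0016 0.     0.0187] after turn [0.0015 0.     0.0187]
```

```bash
python3 -m handwheel '[[0.045,0.0015,0,0.012,0.04,0.32,0.1],[0.045,0,0,0.005,0,0,0],[0.045,0,0,0.0015,0,0,0],[0.045,0,0,0,0,0,0],[0.01,0,0,0,0,0,0],[0.01,0,0,0,0,0,0],[0.01,0,0,0,0,0,0],[0.01,0,0,0,0,0,0],[0.01,0,0,0,0,0,0]]' 20
python3 -c "
from h import *
rel(.617,.084,.2,-90.4)"
```

```text
time: 29.05
position: [0.451, 0.1572, 0.0046]
tool_rot: [-2.718, -1.572, -0.006]
ft_force: [-0.3, 1.0, 1.1]
grip_width: 0.221
grip_force: 20.0
t 29.05 pos [0.451  0.1572 0.0046] yaw -29.9 tilt [0.0024 0.0039] q [-1.35  0.33  1.08  2.12 -0.38  0.89 -0.57] w 19.3 F [-0.3  1.   1.1]
turn [-0.13 -0.24 60.48] shift before turn [ 0.0203  0.1804 -0.1953] after turn [ 0.1665  0.072  -0.1954]
```

```bash
python3 -m handwheel '[[0.01,0,0,-0.01,0,0,0],[0.01,0,0,-0.04,0,0,0],[0.01,0,0,-0.04,0,0,0],[0.01,0,0,-0.04,0,0,0],[0.01,0,0,-0.03,0,0,0],[0.01,0.0041,0.0438,0,0,0,0],[0.01,0.0041,0.0438,0,0,0,0],[0.01,0.0041,0.0438,0,0,0,0],[0.01,0.0041,0.0438,0,0,0,0],[0.01,0,0,0,0,0,10.1],[0.01,0,0,0,0,0,10.1],[0.01,0,0,0,0,0,10.1]]' 25
python3 -m handwheel '[[0.01,0,0,0,0,0,10.1],[0.01,0,0,0,0,0,10.1],[0.01,0,0,0,0,0,10.1],[0.01,0,0,0,0,0,0]]'
python3 -c "
from h import *
rel(.611,.084,.0086,-90.6)"
```

```text
time: 30.55
position: [0.6106, 0.0829, 0.1651]
tool_rot: [-3.037, -0.797, -0.005]
ft_force: [-0.6, 0.7, -0.6]
grip_width: 0.223
grip_force: 25.0
time: 31.05
position: [0.6105, 0.0833, 0.1651]
tool_rot: [-3.138, 0.011, -0.004]
ft_force: [-0.4, 0.6, 0.0]
grip_width: 0.223
grip_force: 25.0
t 31.05 pos [0.6105 0.0833 0.1651] yaw -90.4 tilt [0.0025 0.0034] q [-1.08  0.52  1.21  1.65 -0.51  1.32 -1.36] w 19.4 F [-0.4  0.6  0. ]
turn [-0.2  -0.14  0.19] shift before turn [ 1.000e-04 -1.000e-04  1.565e-01] after turn [ 0.0005 -0.0007  0.1565]
```

```bash
python3 -m handwheel '[[0.01,0.0005,-0.0007,0.04,0,0,0],[0.01,0,0,0.04,0,0,0],[0.01,0,0,0.04,0,0,0],[0.01,0,0,0.02,0,0,0],[0.01,0,0,0.008,0,0,0],[0.01,0,0,0.003,0,0,0],[0.01,0,0,0,0,0,0]]'
python3 - <<'E'
from h import *
rel(.611,.084,.0082,-90.6)
im,d=ctrl.get_image("wrist");a=cv2.resize(im[100:300,180:400],(440,400))
im,d=ctrl.get_image("scene");b=cv2.resize(im[230:360,220:350],(360,400))
cv2.imwrite("pics/w9.png",np.hstack([a,b]))
E
```

```text
time: 31.92
position: [0.6123, 0.0846, 0.0147]
tool_rot: [-3.137, 0.013, -0.006]
ft_force: [0.5, 0.6, -0.7]
grip_width: 0.223
grip_force: 25.0
t 31.93 pos [0.6123 0.0846 0.0147] yaw -90.5 tilt [0.0041 0.0041] q [-0.97  0.68  1.05  1.78 -0.67  1.09 -1.26] w 19.4 F [ 0.5  0.6 -0.7]
turn [-0.24 -0.23  0.11] shift before turn [-0.0013  0.0007  0.0065] after turn [-0.0013  0.0007  0.0065]
```

View pics/w9.png

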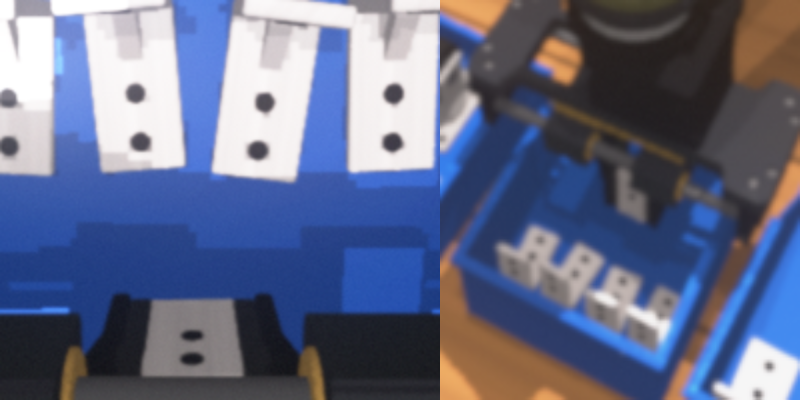

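The small bracket is held upright at (190,335) in the left panel, clear of the fixed ones. I'll lower it the last few mm and release.

```bash
python3 -m handwheel '[[0.01,-0.001,0,0.003,-0.24,-0.23,0],[0.01,0,0,0.002,0,0,0],[0.01,0,0,0.001,0,0,0],[0.01,0,0,0.0005,0,0,0],[0.01,0,0,0,0,0,0],[0.01,0,0,0,0,0,0]]'
python3 -c "
from h import *
rel(.611,.084,.0078,-90.6)"
```

```text
time: 32.78
position: [0.6104, 0.0848, 0.0076]
tool_rot: [-3.141, 0.014, 0.003]
ft_force: [-1.9, -0.2, 5.0]
grip_width: 0.221
grip_force: 25.0
t 32.77 pos [0.6104 0.0848 0.0076] yaw -90.5 tilt [-0.002   0.0002] q [-0.97  0.69  1.05  1.78 -0.67  1.08 -1.26] w 19.3 F [-1.9 -0.2  5. ]
turn [-0.01  0.11  0.09] shift before turn [ 0.0006  0.0007 -0.0002] after turn [ 0.0006  0.0007 -0.0002]
```

It's touching the floor (5 N). Releasing and lifting, then a final look.

```bash
python3 -m handwheel '[[0.045,0,0,0,0,0,0],[0.045,0,0,0,0,0,0],[0.045,0,0,0,0,0,0],[0.045,0,0,0,0,0,0],[0.045,0,0,-0.02,0,0,0],[0.045,0,0,-0.05,0,0,0],[0.045,0,0,-0.05,0,0,0],[0.045,0,0,-0.05,0,0,0],[0.045,0,0,-0.05,0,0,0],[0.045,-0.04,0,-0.03,0,0,0],[0.045,-0.05,0,0,0,0,0],[0.045,-0.05,0,0,0,0,0]]'
python3 - <<'E'
from h import *
im,d=ctrl.get_image("scene");im2,d=ctrl.get_image("wrist")
cv2.imwrite("pics/f.png",np.hstack([cv2.resize(im[190:410,70:430],(420,260)),cv2.resize(im2,(350,260))]))
im,d=ctrl.get_image("top");cv2.imwrite("pics/f2.png",cv2.resize(im[80:280,140:440],None,fx=2.5,fy=2.5))
print(ctrl.get_state()["position"])
E
```

```text
time: 34.28
position: [0.483, 0.0848, 0.2587]
tool_rot: [3.141, -0.022, -0.016]
ft_force: [-1.7, -0.1, 0.8]
grip_width: 0.515
grip_force: 0.0
[0.48328316 0.08619089 0.26007064]
```

View pics/f.png

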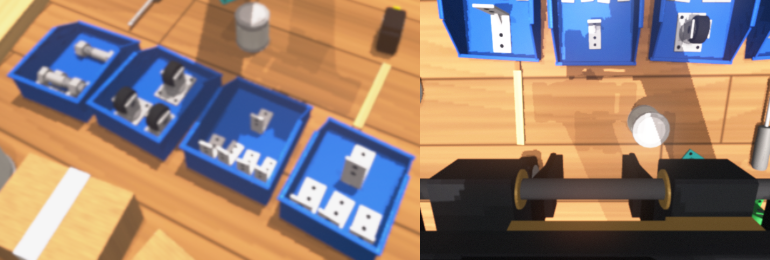

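View pics/f2.png

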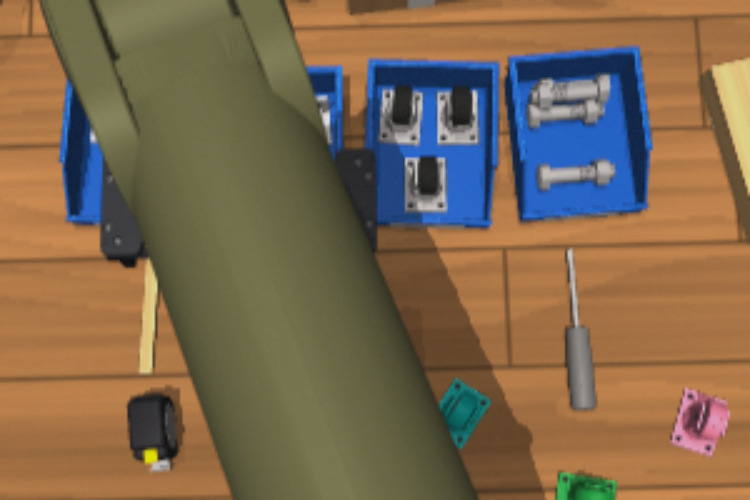

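All four parts sit upright and flat in the front of their bins (scene panel: bolt (93,50), castor (175,80), small bracket (260,120), big bracket (355,165)). The tin and tape measure haven't moved.

```bash
python3 -m handwheel '[[0.045,0,0,0,0,0,0],[0.045,0,0,0,0,0,0],[0.045,0,0,0,0,0,0],[0.045,0,0,0,0,0,0]]'; python3 -c "
from bench import ctrl
print(ctrl.close_job())"
```

```text
time: 34.92
position: [0.4841, 0.0858, 0.2583]
tool_rot: [3.138, -0.019, -0.016]
ft_force: [-0.1, 0.3, 0.4]
grip_width: 0.516
grip_force: 0.0
the job is handed in; nothing more can be done
None
```

The castor, hex bolt, large bracket and small bracket are each upright on the floor of their matching bins, the paint tin and tape measure were not touched, and the job was handed in at about 35 s; no verdict came back.

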